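Sort sealed objective canisters into full and empty by weight

ROBOT

A 7-joint arm with a two-finger parallel gripper is mounted at the origin on a cart in front of the work surface, level with it; the furniture and walls round the work are solid. World frame = base frame: x ahead of the robot, y to its left, z up, the work surface at z = 0. Lengths are in mm, angles in degrees, forces in N, time in s.
With the tool pointing down it reaches from about 375 to 925 mm from the base axis. Payload 3.1 kg.
Tool frame: the origin (TCP) lies on the centre line of the jaws, within the pads' length; the fingertips stand 8 mm ahead of it and the grasp point (between the pads) lies 11 mm behind it; z points along the fingers, y is the line along which they close (so a half turn about z gives the same grasp; the last joint's range is limited). The gripper opens to 85 mm and grips with 20 to 120 N. Pads are 22 mm wide; open, the fingers measure 114 mm over their backs; the gripper's body (76 mm by 85 mm) begins 54 mm behind the grasp point. The pads swing forward as they close: fully open they stand 13 mm farther back than shut.
Start: joints at [60.459, 21.939, 2.515, 91.553, -1.026, 66.532, -2.859], TCP at [263.757, -594.084, 239.269] pointing down, gripper open.
Joint ranges: [-149.38, 149.38], [-23.57, 123.04], [-84.95, 90], [0, 143.3], [-89.99, 269.99], [3.08, 112.72], [-163.45, 163.45]. Speed limits (degrees/s): [159.86, 159.86, 180, 180, 180, 180, 180].

INTERFACE

Orientations are given as [roll, pitch, yaw] about the fixed x, y, z axes, in that order (R = Rz(yaw) Ry(pitch) Rx(roll)).
In Python, from workcell import sense, get_image, camera_info, finish_job gives the robot as it stands.
- The arm moves only by the tool carry_out, never from a script. Its argument "deltas" is a list that holds one entry, the list of rows, each a list of 6 numbers: the shift along the tool's x, y, z in cm, then the turn, a rotation vector about the tool's x, y, z in rad. In form: [[[tx, ty, tz, wx, wy, wz], ...]]. A call has 1 to 20 rows; each row shifts and turns the commanded pose from where the row before left it, along the tool's axes as they then stand; what a row does not reach is not made up. A row lasts 1/12 s, in which the tool goes at most 41.7 mm and 7.16 degrees, less where a joint would pass 70% of its speed; a pose out of reach is approached as far as the arm can. A call is refused whole if a number of a shift passes 4.17 or a number of a turn 0.125, either way. A call with a gripper value outside its range is refused whole. "hand" is the opening, from 0 (shut) to 1 (fully open), set as the call begins (left out, the last holds). The fingers move at their own pace and stop on an object; "force" is the grip in N (left out, the last holds). Time passes only in rows, so rows that do not move let the fingers close. It gives the time, the measured TCP pose, the force, the opening and the grip force at its end, in the units of the state.
- sense(): the state, without advancing time (a new reading comes with each control period).
- get_image(name): name is "side" or "top"; returns the picture (420x560x3 uint8, red, green, blue); there is no depth.
- camera_info(name): a dict with "fx", "fy", "cx", "cy" (pixels), "k1" (the pictures are not rectified: a ray, as slopes to the right and down, at radius r is drawn at 1 + k1 r^2 times it, then the intrinsics apply), "R" (3x3) and "t" (3): a world point X has camera coordinates R X + t. Camera axes: x right, y down, z forward; pixel columns grow to the right and rows downward; lengths in mm; the calibration is good to about 2 mm. A picture is of the moment at which its call begins. camera_info takes no time and is no camera call.
- finish_job(): hands the job in; it is judged then, once.
The state is a dict: "time": time; "q": joint angles; "qd": joint speeds; "joint_efforts": joint torques, N m; "tool_pos": TCP position; "orientation": TCP orientation; "wrist_force": force on the tool from outside, world axes, zero at the start; "ft_torque": the same for the moment, N m; "gripper_width": finger opening in mm; "grip_force": force on a finger pad.
Only numpy, scipy, OpenCV 4.12 (cv2) and the standard library are available. Lean on these libraries where they do the work, as an engineer would, in place of code of your own. Each camera call takes 0.05 s, during which the arm holds its last target. There are 200 camera calls.

TASK

The three sealed canisters in the slanted rack look alike, but some hold a heavy microscope objective and some are empty: lift each one to feel its weight. Stand every full canister upright on the floor of the blue tray and every empty one upright on the floor of the white tray, setting them down gently, and do not shift the violet stain bottle or the beaker.

Things in the scene. Friction and masses are not known exactly. Their poses are not given: they have to be found in the camera images.
- rack: Fixed slanted rack: grey plate 262 mm long (y), 66 mm deep, 34 mm thick, 42 mm high in front, 76 at the back; a closed block behind its middle, 88 mm high, to x = +85 mm. Origin on the bench under the plate's middle; x to its back, z up. Three square pockets (y = +80, 0, -80 mm; 36 mm wide, 28 deep) sunk square into its face; axes point up, leaning 30 degrees to -x: draw canisters out along them.
- canister_0_centre (a point): One of three outwardly identical sealed canisters: opaque black round body 34 mm across, ribbed cream cap 37 mm across and 18 mm high, 64 mm long in all. The point is its centre; z runs along it towards the cap. It starts in a rack pocket with 36 mm standing out, leaning 30 degrees with its cap towards the rack's -x. Names and places do not tell which are full.
- canister_0: The same canister as canister_0_centre; origin at the centre of its underside. Empty it weighs about 60 g, with an objective loose inside 350 to 455 g. Drawn anew each time: at least one of the three is full and at least one empty.
- canister_1_centre (a point): One of three outwardly identical sealed canisters: opaque black round body 34 mm across, ribbed cream cap 37 mm across and 18 mm high, 64 mm long in all. The point is its centre; z runs along it towards the cap. It starts in a rack pocket with 36 mm standing out, leaning 30 degrees with its cap towards the rack's -x. Names and places do not tell which are full.
- canister_1: The same canister as canister_1_centre; origin at the centre of its underside. Empty it weighs about 60 g, with an objective loose inside 350 to 455 g. Drawn anew each time: at least one of the three is full and at least one empty.
- canister_2_centre (a point): One of three outwardly identical sealed canisters: opaque black round body 34 mm across, ribbed cream cap 37 mm across and 18 mm high, 64 mm long in all. The point is its centre; z runs along it towards the cap. It starts in a rack pocket with 36 mm standing out, leaning 30 degrees with its cap towards the rack's -x. Names and places do not tell which are full.
- canister_2: The same canister as canister_2_centre; origin at the centre of its underside. Empty it weighs about 60 g, with an objective loose inside 350 to 455 g. Drawn anew each time: at least one of the three is full and at least one empty.
- tray_blue: Fixed low blue tray for the full canisters: 200 mm (its x) by 110 mm (its y), 22 mm high, walls and floor 4 mm. Origin at the centre of its underside; z up. The two trays may change places.
- tray_white: Fixed low white tray for the empty canisters: 200 mm (its x) by 110 mm (its y), 22 mm high, walls and floor 4 mm. Origin at the centre of its underside; z up. The two trays may change places.
- stain_bottle_centre (a point): Bystander: amber dropper bottle of violet stain with a black cap, 32 mm wide, 86 mm tall, loose on the bench; the point is its centre, 43 mm up. Fixed equipment stands along the back: a microscope, 0.4 m tall, some 0.15 m behind and to the right of the rack (keep the arm in front of it), and a low black case behind the trays.
- beaker_centre (a point): Bystander: clear glass beaker, 60 mm wide, 70 mm tall, loose on the bench; the point is its centre, 35 mm up.
There are look-alikes about, which are no part of the job. Of the things that look like the tray_white, the larger one is meant.

How it is judged:
By the outcome, as a careful person would: the job done as asked, in the order asked, and still so for the second after the job is handed in, with the robot touching nothing.
It also fails if it takes over 69 s, if anything falls off the work surface, if the arm or the gripper's body presses on something with over 40 N, if the wrist force passes 120 N, or if a joint passes its speed limit or range.

## Working session

There is one attempt and no reset: what is moved stays moved. The work goes in short steps, Python scripts to look and compute and a tool call to move; the robot and the scene stay as the last step left them, time stands still between calls to the robot, and variables do not carry over. Pictures are saved under pics/ and viewed, at most 10 in all, crops included, and the job is handed in when it is done.

Besides the shell and the picture viewer there is one more tool, called as a command line: name --argument value ..., lists and objects as JSON in quotes. carry_out: Moves the arm, as the interface text tells. Its arguments: {"type":"object","properties":{"deltas":{"type":"array"},"hand":{"type":"number"},"force":{"type":"number"}},"required":["deltas"]}

```bash
mkdir -p pics; ls; python3 - <<'E'
from workcell import *
import cv2,numpy as np
for n in("side","top"):
    im=get_image(n); cv2.imwrite(f"pics/{n}0.png",im[:,:,::-1]); c=camera_info(n); print(n,c, -np.array(c["R"]).T@np.array(c["t"]))
s=sense(); print(s)
E
```

```text
pics
side {'fx': 533.352581271201, 'fy': 533.352581271201, 'cx': 273.55797070689164, 'cy': 210.0906697187123, 'k1': -0.06976329903736263, 'R': array([[ 0.95437961, -0.29856073,  0.00458772],
       [-0.20235509, -0.65799397, -0.725325  ],
       [ 0.21957225,  0.69130704, -0.68839131]]), 't': array([-483.21235805,  254.18897117, 1573.61129323])} [  167.08307698 -1064.86198808  1269.84680569]
top {'fx': 469.93431353501785, 'fy': 469.93431353501785, 'cx': 275.98653019598953, 'cy': 207.39408063063613, 'k1': 0.04430272055686697, 'R': array([[ 0.05124017, -0.99868567, -0.00117161],
       [-0.97749403, -0.04991242, -0.20497359],
       [ 0.20464571,  0.01164812, -0.9787668 ]]), 't': array([ 146.60912278,  556.30071834, 1654.95691725])} [ 197.58852709  154.90560409 1734.01561407]
{'time': 0.1, 'q': array([60.45893712, 21.9888912 ,  2.51061733, 91.6392381 , -1.02556397,
       66.5317217 , -2.85814194]), 'qd': array([-0.05702554, -0.13409251,  0.04784963, -0.11962966, -0.00788728,
        0.03041706,  0.09207219]), 'joint_efforts': array([ 2.49487981e-03, -4.34728432e+01,  1.02933638e+00, -2.50453395e+01,
        1.08692390e-02,  5.53072197e-03,  7.74467424e-06]), 'tool_pos': array([ 263.40474452, -593.32877412,  238.00098544]), 'orientation': array([-1.79862788e+02,  6.89428219e-03,  2.39440209e+01]), 'wrist_force': array([0.31051246, 0.39951549, 1.21223348]), 'ft_torque': array([-0.05901968, -0.00228158, -0.01792942]), 'grip_force': 0.0, 'gripper_width': 85.42115643206857}
```

View images.

View pics/side0.png

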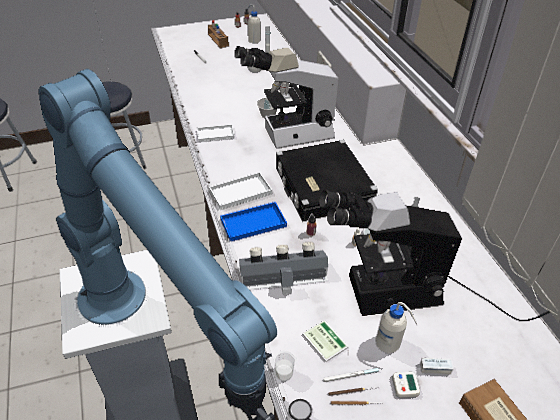

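View pics/top0.png

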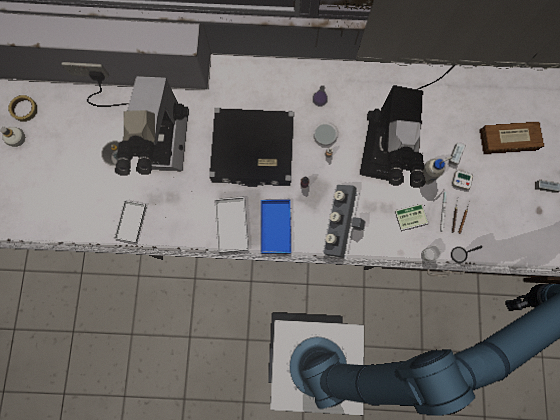

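```bash
cat > h.py <<'E'
import numpy as np,cv2
from workcell import *
from scipy.spatial.transform import Rotation as Rn
def ray(n,p):
    c=camera_info(n); K=np.array([[c["fx"],0,c["cx"]],[0,c["fy"],c["cy"]],[0,0,1]])
    u=cv2.undistortPoints(np.array([[p]],float),K,np.array([c["k1"],0,0,0.]))[0,0]
    R=np.array(c["R"]); d=R.T@np.array([*u,1]); return -R.T@np.array(c["t"]),d/np.linalg.norm(d)
def plane(n,p,z):
    o,d=ray(n,p); return o+d*(z-o[2])/d[2]
def tri(ps,pt):
    (a,d),(b,e)=ray("side",ps),ray("top",pt)
    s=np.linalg.lstsq(np.c_[d,-e],b-a,rcond=None)[0]; P,Q=a+s[0]*d,b+s[1]*e
    return (P+Q)/2,np.linalg.norm(P-Q)
def blobs(m,amin=20):
    n,l,s,c=cv2.connectedComponentsWithStats(m.astype(np.uint8)); return [(s[i,4],*s[i,:4],*c[i].round(1)) for i in range(1,n) if s[i,4]>=amin]
E
python3 - <<'E'
from h import *
a=cv2.imread("pics/side0.png")[170:300,190:340]; b=cv2.imread("pics/top0.png")[170:270,200:380]
cv2.imwrite("pics/s_crop.png",cv2.resize(a,None,fx=4.6,fy=4.6,interpolation=2))
cv2.imwrite("pics/t_crop.png",cv2.resize(b,None,fx=4.4,fy=4.4,interpolation=2))
for n in("side","top"):
    im=cv2.imread(f"pics/{n}0.png").astype(int); B,G,R=im[...,0],im[...,1],im[...,2]
    m=(B>150)&(R<80); print(n,blobs(m))
    c=np.argwhere(m)[:,::-1].astype(np.float32); print(cv2.boxPoints(cv2.minAreaRect(c)))
    hsv=cv2.cvtColor(im.astype(np.uint8),cv2.COLOR_BGR2HSV)
    m=(R-B>18)&(R>130); m[:170]=0;m[270:]=0; print(blobs(m,8))
E
```

```text
side [(np.int32(1067), np.int32(224), np.int32(206), np.int32(60), np.int32(32), np.float64(252.0), np.float64(221.4)), (np.int32(27), np.int32(390), np.int32(305), np.int32(7), np.int32(6), np.float64(392.8), np.float64(307.4)), (np.int32(51), np.int32(394), np.int32(306), np.int32(9), np.int32(9), np.float64(398.9), np.float64(310.9))]
[[144.61269   64.968094]
 [255.2173    10.413101]
 [429.17834  363.10126 ]
 [318.57373  417.65625 ]]
[(np.int32(104), np.int32(306), np.int32(177), np.int32(13), np.int32(14), np.float64(312.1), np.float64(183.6)), (np.int32(21), np.int32(303), np.int32(242), np.int32(10), np.int32(4), np.float64(307.5), np.float64(243.4)), (np.int32(26), np.int32(277), np.int32(245), np.int32(11), np.int32(3), np.float64(282.2), np.float64(246.0)), (np.int32(22), np.int32(250), np.int32(248), np.int32(11), np.int32(3), np.float64(255.4), np.float64(248.8))]
top [(np.int32(1330), np.int32(262), np.int32(204), np.int32(29), np.int32(49), np.float64(275.8), np.float64(228.0))]
[[250.71321 202.33792]
 [437.      160.     ]
 [449.6621  215.71317]
 [263.3753  258.0511 ]]
[(np.int32(38), np.int32(334), np.int32(191), np.int32(9), np.int32(9), np.float64(337.7), np.float64(194.9)), (np.int32(281), np.int32(398), np.int32(209), np.int32(30), np.int32(20), np.float64(412.6), np.float64(218.8)), (np.int32(43), np.int32(330), np.int32(212), np.int32(9), np.int32(9), np.float64(333.4), np.float64(216.1)), (np.int32(39), np.int32(326), np.int32(234), np.int32(8), np.int32(9), np.float64(328.9), np.float64(238.1))]
```

View pics/s_crop.png

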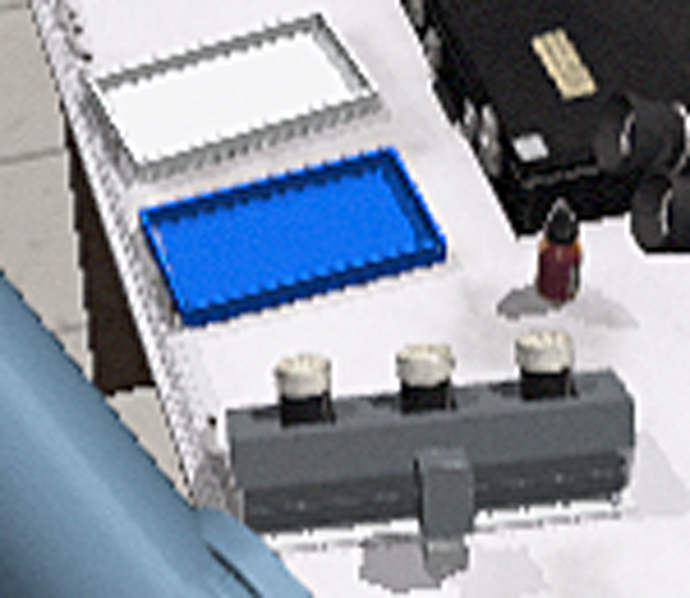

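View pics/t_crop.png

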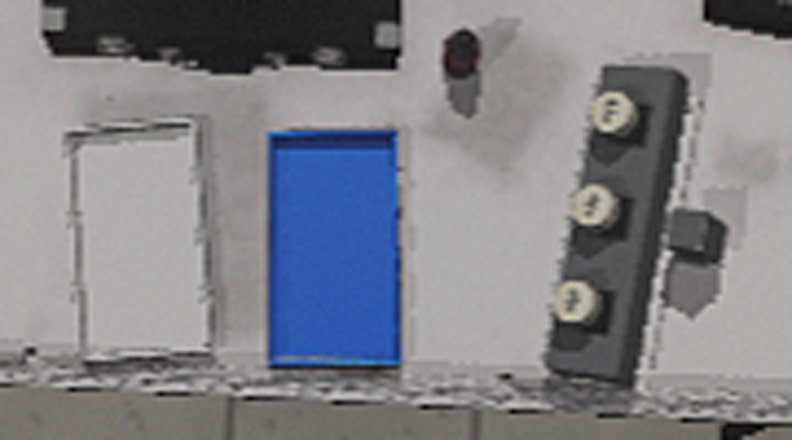

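```bash
python3 - <<'E'
from h import *
np.set_printoptions(precision=1,suppress=True)
im=cv2.imread("pics/top0.png"); g=im.min(2)
m=np.zeros(g.shape,bool)
for x,y in((339.3,195.9),(335,216.8),(331.1,238.4)):
    w=np.s_[int(y)-8:int(y)+9,int(x)-7:int(x)+8]; m[w]=g[w]>105
print(blobs(m,15))
T=[np.array([x,y])/4.4+[199.6,169.6] for x,y in((613,114),(594,206),(577,301))]
S=[np.array([x,y])/4.6+[189.6,169.6] for x,y in((545,354),(425,367),(303,378))]
C=[]
for s,t in zip(S,T):
    p,e=tri(s,t); C.append(p); print("cap",t,s,p,e)
C=np.array(C); print("spacing",np.linalg.norm(np.diff(C,axis=0),axis=1), "yaw", np.degrees(np.arctan2(*(C[0]-C[2])[1::-1])))
for nm,tc,sc in(("blue",[(268,130),(398,130),(401,366),(270,367)],[(142,213),(397,150),(445,245),(187,318)][:]),("white",[(66,132),(207,118),(213,360),(85,365)],[(90,82),(318,17),(379,98),(145,174)])):
    t=[plane("top",np.array(p)/4.4+[199.6,169.6],22) for p in tc]; s=[plane("side",np.array(p)/4.6+[189.6,169.6],22) for p in sc]
    print(nm,np.array(t)[:,:2].tolist(),np.mean(t,0)); print(" side",np.array(s)[:,:2],np.mean(s,0))
# heights by triangulation: tray corner far-left etc, bottle, beaker
f=lambda p:np.array(p)/4.4+[199.6,169.6]
q=lambda p:np.array(p)/4.6+[189.6,169.6]
print("bluecorner far/right",tri(q((442,240)),f((398,130))),tri(q((187,318)),f((401,366))))
print("bottle mid", plane("top",f((462,50)),60),tri(q((559,255)),f((462,52))))
print("bottle side base",plane("side",q((558,298)),0),"beaker",tri((285,364),(430,255)))
for p in((604,66),(686,72),(548,370),(630,382)): print("rack corner",plane("top",f(p),42),plane("top",f(p),76))
E
```

```text
[(np.int32(116), np.int32(332), np.int32(187), np.int32(12), np.int32(17), np.float64(336.2), np.float64(194.2)), (np.int32(114), np.int32(328), np.int32(208), np.int32(12), np.int32(17), np.float64(332.1), np.float64(215.4)), (np.int32(106), np.int32(324), np.int32(230), np.int32(11), np.int32(17), np.float64(328.0), np.float64(237.3))]
cap [338.9 195.5] [308.1 246.6] [599.8 -50.6  76.4] 0.20561425760716967
cap [334.6 216.4] [282.  249.4] [521.6 -37.1  75.1] 1.0639116326405578
cap [330.7 238. ] [255.5 251.8] [442.1 -25.1  77.7] 1.705197345538819
spacing [79.4 80.4] yaw -9.203549803256335
blue [[584.0393381983519, 234.63828258298867], [589.6656551342022, 124.40998868150812], [389.4107750832243, 112.89891787951018], [383.0339547782737, 221.28125873575448]] [486.5 173.3  22. ]
 side [[386.1 213.6]
 [584.6 223.6]
 [587.2 117.1]
 [392.  101.5]] [487.5 164.   22. ]
white [[573.5464199097646, 405.6496362906863], [591.8346834873041, 287.020891939251], [386.4350986484563, 268.82212758159847], [376.9571790027694, 374.4293878253278]] [482.2 334.   22. ]
 side [[381.  367.5]
 [571.6 391.3]
 [589.2 283.9]
 [397.8 253.6]] [484.9 324.   22. ]
bluecorner far/right (array([588.8, 124.5,  20.1]), np.float64(2.59506395408351)) (array([392.4, 112.5,  10.2]), np.float64(3.3464518017767455))
bottle mid [652.3  74.7  60. ] (array([657.9,  73.3,  32.9]), np.float64(0.13225419225396876))
bottle side base [655.2  62.9   0. ] beaker (array([ 411. , -387.3,   36.7]), np.float64(9.774654287063859))
rack corner [649.2 -46.3  42. ] [640.2 -42.2  76. ]
rack corner [ 647.5 -115.3   42. ] [ 638.4 -109.9   76. ]
rack corner [390.1  -6.9  42. ] [386.2  -3.6  76. ]
rack corner [383.8 -74.   42. ] [380.1 -69.4  76. ]
```

```bash
cat >> h.py <<'E'
np.set_printoptions(precision=1,suppress=True)
# rack axes and estimates (mm)
yr=np.array([157.7,-25.5,0]);yr/=np.linalg.norm(yr); xr=np.cross(yr,[0,0,1.])
ax=np.array([0,0,.866])-.5*xr
CAP=np.array([[598.5,-49.8,82],[520.5,-36.8,82],[441.5,-24.5,82]])
RT=np.c_[np.cross(yr,-ax),yr,-ax]     # tool tilted, closing along the rack
yd=np.array([1,0,0.]); RD=np.c_[np.cross(yd,[0,0,-1.]),yd,[0,0,-1.]]  # tool down
def pose(s=None):
    s=s or sense(); return np.array(s["tool_pos"]),Rn.from_euler("xyz",s["orientation"],degrees=True).as_matrix()
def rows(P,R,p0,R0,v=38,w=6.5):
    """constant-twist rows from (p0,R0) to (P,R)"""
    from scipy.linalg import logm
    A=np.eye(4);A[:3,:3]=R0.T@R;A[:3,3]=R0.T@(P-p0)
    L=logm(A).real; tr=L[:3,3]; ro=np.array([L[2,1],L[0,2],L[1,0]])
    n=max(1,int(np.ceil(max(np.linalg.norm(tr)/v,np.degrees(np.linalg.norm(ro))/w))))
    print(n,"rows of",np.r_[np.round(tr/10/n,3),np.round(ro/n,4)].tolist()); return P,R
E
python3 - <<'E'
from h import *
print("eyepieces",tri((330,201),(382,181)),tri((344,218),(417,181)))
p,R=pose()
g=CAP[1]-11*ax
P,Q=rows(g+110*ax,RT,p,R)
print(P,Rn.from_matrix(RT).as_euler("xyz",degrees=True)); rows(g,RT,P,Q)
E
```

```text
eyepieces (array([ 597.8, -149.2,  346.3]), np.float64(22.72296151098012)) (array([ 593.5, -245.9,  377.4]), np.float64(21.163726548351903))
19 rows of [3.521, -0.908, -0.596, -0.0138, -0.0253, -0.051]
[528.4  12.1 167.7] [180.   30.   80.8]
3 rows of [0.0, 0.0, 3.667, 0.0, 0.0, 0.0]
```

```bash
cat >> h.py <<'E'
def path(p,R,row,n):
    row=np.array(row);out=[]
    for i in range(n):
        p=p+R@row[:3]*10; R=R@Rn.from_rotvec(row[3:]).as_matrix(); out.append(p)
    return np.array(out),R
E
python3 - <<'E'
from h import *
from scipy.spatial.transform import Slerp
p,R=pose()
Rv=np.c_[np.cross(yr,[0,0,-1.]),yr,[0,0,-1.]]
V=np.array([420,-130,260.])
rows(V,Rv,p,R)
g=CAP[1]-11*ax
rows(g+110*ax,RT,V,Rv); 
print(path(p,R,[3.0,-1.5,-0.1,0,0,-.055],18)[0][::3])
E
```

```text
14 rows of [3.444, -1.182, -0.155, -0.0002, -0.0001, -0.0709]
6 rows of [2.968, 1.406, 0.815, 0.0, -0.0873, 0.0]
[[ 284.7 -567.4  239. ]
 [ 339.8 -483.3  242.2]
 [ 380.2 -391.3  245.3]
 [ 405.  -293.9  248.5]
 [ 413.5 -193.7  251.7]
 [ 405.4  -93.6  254.9]]
```

carry_out --deltas '[[[3.44,-1.18,-0.15,0,0,-0.071],[3.44,-1.18,-0.15,0,0,-0.071],[3.44,-1.18,-0.15,0,0,-0.071],[3.44,-1.18,-0.15,0,0,-0.071],[3.44,-1.18,-0.15,0,0,-0.071],[3.44,-1.18,-0.15,0,0,-0.071],[3.44,-1.18,-0.15,0,0,-0.071],[3.44,-1.18,-0.15,0,0,-0.071],[3.44,-1.18,-0.15,0,0,-0.071],[3.44,-1.18,-0.15,0,0,-0.071],[3.44,-1.18,-0.15,0,0,-0.071],[3.44,-1.18,-0.15,0,0,-0.071],[3.44,-1.18,-0.15,0,0,-0.071],[3.44,-1.18,-0.15,0,0,-0.071],[0,0,0,0,0,0]]]' --hand 0.7

```text
time: 1.35
tool_pos: [436.1, -128.3, 260.2]
orientation: [-179.9, -0.2, 81.7]
wrist_force: [0.8, 0.2, -0.0]
gripper_width: 59.8
grip_force: 0.0
```

carry_out --deltas '[[[2.97,1.2,0.8,0,-0.0875,0],[2.97,1.2,0.8,0,-0.0875,0],[2.97,1.2,0.8,0,-0.0875,0],[2.97,1.2,0.8,0,-0.0875,0],[2.97,1.2,0.8,0,-0.0875,0],[2.97,1.2,0.8,0,-0.0875,0],[0,0,0,0,0,0],[0,0,0,0,0,0],[0,0,0,0,0,0]]]'

```text
time: 2.1
tool_pos: [532.5, 10.9, 174.5]
orientation: [-179.8, 30.1, 81.0]
wrist_force: [-0.1, -0.7, 1.0]
gripper_width: 59.9
grip_force: 0.0
```

```bash
python3 - <<'E'
from h import *
s=get_image("side");t=get_image("top")
a=cv2.resize(s[130:310,200:370,::-1],None,fx=2.3,fy=2.3,interpolation=2); b=cv2.resize(t[140:280,280:400,::-1],None,fx=3,fy=3,interpolation=2)
c=np.zeros((420,800,3),np.uint8); c[:a.shape[0],:a.shape[1]]=a[:420]; c[:b.shape[0],400:760]=b; cv2.imwrite("pics/c1.png",c)
p,R=pose(); print(p,Rn.from_matrix(RT.T@R).as_rotvec(degrees=True), R.T@(CAP[1]-p))
E
```

```text
[533.4   8.9 177.4] [-0.1 -0.1  0.2] [  7.   -5.6 106.2]
```

View pics/c1.png

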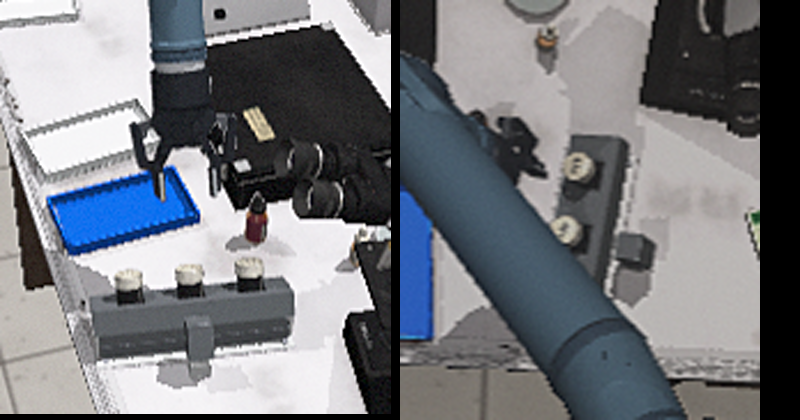

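```bash
cat >> h.py <<'E'
def proj(n,X):
    c=camera_info(n);x=np.array(c["R"])@X+np.array(c["t"]);u=x[:2]/x[2];u=u*(1+c["k1"]*u@u); return np.array([c["fx"]*u[0]+c["cx"],c["fy"]*u[1]+c["cy"]])
E
python3 - <<'E'
from h import *
S=[sense() for _ in range(2)]; p=np.mean([s["tool_pos"] for s in S],0);p=(p+[532.5,10.9,174.5])/2; R=RT
for d in(-5,0,8): print(d,proj("side",p+R[:,2]*d),[proj("side",p+R[:,2]*d+R[:,1]*k) for k in(-30,30)], proj("top",p+R[:,2]*d+R[:,1]*30))
# caps at model z=82 vs 76
for z in(76,82): print(z,proj("side",np.array([*CAP[1][:2],z])),proj("top",np.array([*CAP[1][:2],z])))
E
```

```text
-5 [281.3 212.6] [array([271.3, 213.5]), array([291.3, 211.6])] [325.4 198.1]
0 [281.4 214.2] [array([271.4, 215.2]), array([291.4, 213.2])] [326.  198.6]
8 [281.6 216.8] [array([271.6, 217.8]), array([291.6, 215.9])] [327.  199.3]
76 [281.8 249.1] [334.5 216.8]
82 [281.8 247.8] [334.7 216.5]
```

carry_out --deltas '[[[0.2,-0.2,2.5,0,0,0],[0.2,-0.2,2.5,0,0,0],[0.1,-0.1,2.5,0,0,0],[0,0,1.5,0,0,0],[0,0,1.2,0,0,0],[0,0,0.9,0,0,0],[0,0,0,0,0,0]]]'

```text
time: 2.78
tool_pos: [519.3, -40.9, 77.1]
orientation: [-180.0, 30.1, 80.7]
wrist_force: [-0.4, -0.5, 0.4]
gripper_width: 59.3
grip_force: 0.0
```

carry_out --deltas '[[[0,0,0,0,0,0],[0,0,0,0,0,0],[0,0,0,0,0,0],[0,0,0,0,0,0],[0,0,0,0,0,0],[0,0,0,0,0,0],[0,0,0,0,0,0],[0,0,0,0,0,0]]]' --hand 0.3 --force 40

```text
time: 3.45
tool_pos: [521.0, -37.6, 78.3]
orientation: [179.9, 30.0, 80.9]
wrist_force: [-0.3, 2.7, 5.7]
gripper_width: 35.2
grip_force: 40.2
```

carry_out --deltas '[[[0,0,-1,0,0,0],[0,0,-1.5,0,0,0],[0,0,-1.5,0,0,0],[0,0,-1.5,0,0,0],[0,0,-1.5,0,0,0],[0,0,0,0,0,0],[0,0,0,0,0,0],[0,0,0,0,0,0],[0,0,0,0,0,0]]]'

```text
time: 4.2
tool_pos: [524.6, -4.9, 137.1]
orientation: [-179.9, 30.1, 80.9]
wrist_force: [-0.9, 0.2, -0.5]
gripper_width: 34.7
grip_force: 40.5
```

```bash
python3 - <<'E'
from h import *
s=get_image("side"); a=sense();get_image("top"); b=sense()
for q in(a,b): print(q["wrist_force"],q["tool_pos"],q["gripper_width"],q["grip_force"],q["ft_torque"]*100)
cv2.imwrite("pics/c2.png",cv2.resize(s[150:310,200:370,::-1],None,fx=3.5,fy=3.5,interpolation=2))
E
```

```text
[ 0.  -0.1 -0.2] [524.5  -5.  136.9] 35.12125387385309 40.45726954936981 [64.1 -8.6 -4.3]
[-0.5 -0.1 -1.8] [524.6  -4.9 136.9] 35.53354959027594 40.457380414009094 [57.1 -8.8 -4.8]
```

View pics/c2.png

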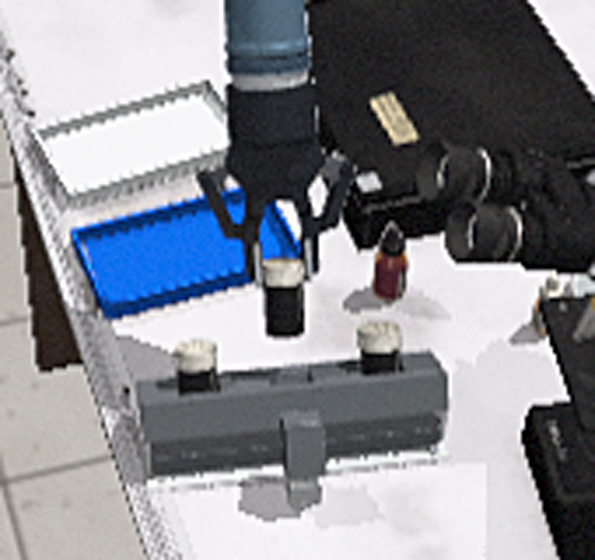

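```bash
cat >> h.py <<'E'
RV=np.c_[np.cross(yr,[0,0,-1.]),yr,[0,0,-1.]]
E
python3 - <<'E'
from h import *
p,R=pose(); rows(np.array([527,339,110.]),RV,p,R,v=34)
E
```

```text
11 rows of [3.083, -0.476, -0.573, -0.0002, 0.0478, 0.0001]
```

carry_out --deltas '[[[1.54,-0.24,-0.29,0,0.024,0],[3.08,-0.48,-0.57,0,0.0478,0],[3.08,-0.48,-0.57,0,0.0478,0],[3.08,-0.48,-0.57,0,0.0478,0],[3.08,-0.48,-0.57,0,0.0478,0],[3.08,-0.48,-0.57,0,0.0478,0],[3.08,-0.48,-0.57,0,0.0478,0],[3.08,-0.48,-0.57,0,0.0478,0],[3.08,-0.48,-0.57,0,0.0478,0],[3.08,-0.48,-0.57,0,0.0478,0],[3.08,-0.48,-0.57,0,0.0478,0],[1.54,-0.24,-0.29,0,0.024,0],[0,0,0,0,0,0],[0,0,0,0,0,0],[0,0,0,0,0,0],[0,0,0,0,0,0]]]'

```text
time: 5.63
tool_pos: [527.6, 336.4, 102.6]
orientation: [-180.0, 0.1, 80.7]
wrist_force: [1.1, 0.9, -1.2]
gripper_width: 35.1
grip_force: 40.4
```

```bash
python3 - <<'E'
from h import *
s=get_image("side"); a=sense()
print(a["wrist_force"],a["tool_pos"],a["orientation"])
p=np.array(a["tool_pos"])
print("underside expected px",proj("side",p-[0,0,51]),"tray white mid",proj("side",np.array([482,334,4.])))
cv2.imwrite("pics/c3.png",cv2.resize(s[130:260,190:310,::-1],None,fx=4.5,fy=4.5,interpolation=2))
E
```

```text
[ 0.3 -0.5  0. ] [527.6 336.6 102.7] [-180.     0.1   80.7]
underside expected px [251.  178.6] tray white mid [239.2 191.6]
```

View pics/c3.png

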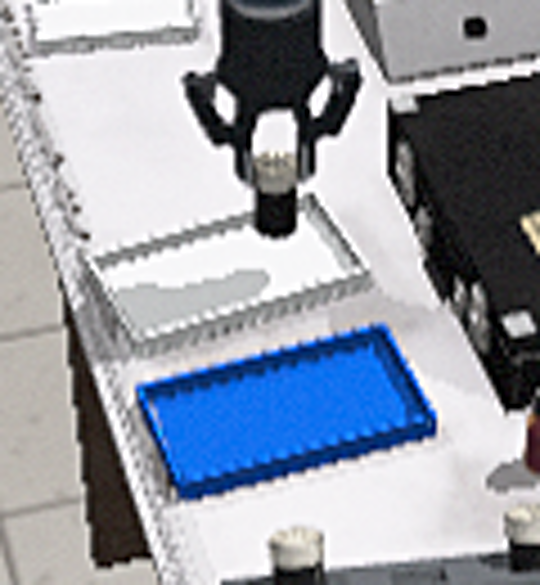

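carry_out --deltas '[[[0,0,1.2,0,0,0],[0,0,1.2,0,0,0],[0,0,0.9,0,0,0],[0,0,0.5,0,0,0],[0,0,0.3,0,0,0],[0,0,0.2,0,0,0],[0,0,0,0,0,0]]]'

```text
time: 6.27
tool_pos: [526.6, 339.0, 59.7]
orientation: [-180.0, -0.1, 80.9]
wrist_force: [-0.7, 0.1, -0.5]
gripper_width: 35.4
grip_force: 40.4
```

carry_out --deltas '[[[0,0,0.1,0,0,0],[0,0,0.1,0,0,0],[0,0,0.1,0,0,0],[0,0,0,0,0,0]]]'

```text
time: 6.6
tool_pos: [527.1, 339.1, 57.5]
orientation: [180.0, -0.1, 80.9]
wrist_force: [-0.4, -0.1, -0.5]
gripper_width: 35.2
grip_force: 40.4
```

carry_out --deltas '[[[0,0,0.1,0,0,0],[0,0,0.1,0,0,0],[0,0,0.1,0,0,0],[0,0,0,0,0,0]]]'

```text
time: 6.93
tool_pos: [527.3, 339.7, 56.2]
orientation: [179.9, -0.1, 80.9]
wrist_force: [-3.0, -1.1, 7.9]
gripper_width: 35.0
grip_force: 41.2
```

carry_out --deltas '[[[0,0,-0.1,0,0,0],[0,0,0,0,0,0]]]'

```text
time: 7.1
tool_pos: [527.4, 339.5, 56.2]
orientation: [179.9, -0.1, 80.9]
wrist_force: [-0.6, -1.1, 4.6]
gripper_width: 35.0
grip_force: 40.7
```

carry_out --deltas '[[[0,0,0,0,0,0],[0,0,0,0,0,0],[0,0,0,0,0,0],[0,0,0,0,0,0]]]' --hand 0.68

```text
time: 7.43
tool_pos: [526.8, 338.7, 54.9]
orientation: [-180.0, -0.0, 80.9]
wrist_force: [0.3, 0.6, -0.4]
gripper_width: 57.8
grip_force: 0.0
```

carry_out --deltas '[[[0,0,-1,0,0,0],[0,0,-2,0,0,0],[0,0,-3,0,0,0],[0,0,-3,0,0,0],[0,0,0,0,0,0]]]'

```text
time: 7.85
tool_pos: [530.4, 342.6, 153.0]
orientation: [179.5, -0.6, 80.9]
wrist_force: [0.8, 1.4, 1.0]
gripper_width: 58.3
grip_force: 0.0
```

```bash
python3 - <<'E'
from h import *
p,R=pose(); print(p,R@[0,0,1]); a=ax
for i in(0,2):
    g=CAP[i]+[0.5,0.7,0]-8*a
    P=g+100*a; print("pre",P,"grasp",g); rows(P,RT,p,RV,v=34)
E
```

```text
[530.4 342.6 153. ] [ 0.  0. -1.]
pre [606.3  -3.7 161.7] grasp [598.4 -53.   75.1]
11 rows of [-2.95, 1.184, 0.708, 0.0, -0.0476, 0.0]
pre [449.3  21.6 161.7] grasp [441.4 -27.7  75.1]
10 rows of [-3.246, -0.288, 0.778, 0.0, -0.0524, 0.0]
```

carry_out --deltas '[[[-1.6,-0.15,0.35,0,-0.0262,0],[-3.25,-0.29,0.74,0,-0.0524,0],[-3.25,-0.29,0.74,0,-0.0524,0],[-3.25,-0.29,0.74,0,-0.0524,0],[-3.25,-0.29,0.74,0,-0.0524,0],[-3.25,-0.29,0.74,0,-0.0524,0],[-3.25,-0.29,0.74,0,-0.0524,0],[-3.25,-0.29,0.74,0,-0.0524,0],[-3.25,-0.29,0.74,0,-0.0524,0],[-3.25,-0.29,0.74,0,-0.0524,0],[-1.6,-0.15,0.35,0,-0.0262,0],[0,0,0,0,0,0],[0,0,0,0,0,0],[0,0,0,0,0,0],[0,0,0,0,0,0]]]'

```text
time: 9.1
tool_pos: [446.7, 20.5, 149.4]
orientation: [180.0, 29.8, 81.0]
wrist_force: [0.9, 0.3, -0.4]
gripper_width: 57.5
grip_force: 0.0
```

```bash
python3 - <<'E'
from h import *
im=get_image("side"); p,R=pose(); print(p,Rn.from_matrix(R.T@RT).as_rotvec())
print("to grasp (tool mm)",R.T@(CAP[2]+[0.5,.7,0]-8*ax-p))
cv2.imwrite("pics/c4.png",cv2.resize(im[140:310,190:350,::-1],None,fx=3.5,fy=3.5,interpolation=2))
E
```

```text
[446.7  20.3 149.4] [ 0. -0.  0.]
to grasp (tool mm) [-4.9  2.3 88.5]
```

View pics/c4.png

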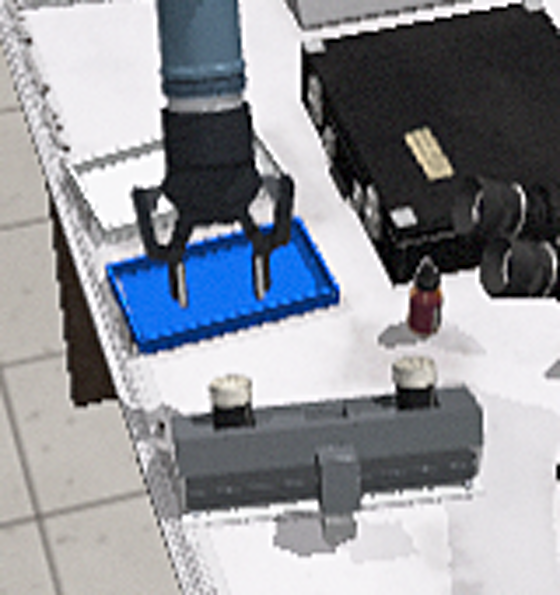

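carry_out --deltas '[[[-0.2,0.1,2.4,0,0,0],[-0.2,0.1,2.4,0,0,0],[-0.1,0,1.8,0,0,0],[0,0,1.2,0,0,0],[0,0,0.8,0,0,0],[0,0,0.4,0,0,0],[0,0,0,0,0,0],[0,0,0,0,0,0]]]'

```text
time: 9.82
tool_pos: [441.0, -29.4, 74.4]
orientation: [179.9, 29.9, 80.9]
wrist_force: [-0.1, 0.5, 0.1]
gripper_width: 58.5
grip_force: 0.0
```

carry_out --deltas '[[[0,0,0,0,0,0],[0,0,0,0,0,0],[0,0,0,0,0,0],[0,0,0,0,0,0],[0,0,0,0,0,0],[0,0,0,0,0,0],[0,0,0,0,0,0]]]' --hand 0.3 --force 60

```text
time: 10.4
tool_pos: [441.2, -29.2, 74.9]
orientation: [179.9, 29.9, 80.9]
wrist_force: [-1.3, 1.8, 5.7]
gripper_width: 34.7
grip_force: 59.6
```

carry_out --deltas '[[[0,0,-1,0,0,0],[0,0,-1.5,0,0,0],[0,0,-1.5,0,0,0],[0,0,-1.5,0,0,0],[0,0,-1.5,0,0,0],[0,0,0,0,0,0],[0,0,0,0,0,0],[0,0,0,0,0,0],[0,0,0,0,0,0]]]'

```text
time: 11.15
tool_pos: [444.9, 3.4, 134.0]
orientation: [-179.9, 30.0, 80.9]
wrist_force: [-0.2, 0.0, -0.8]
gripper_width: 34.7
grip_force: 60.2
```

```bash
python3 - <<'E'
from h import *
F=[]
for i in range(3): get_image("side"); F.append(sense()["wrist_force"])
print(np.array(F)); p,R=pose(); print(p)
for P in([440,172,115.],[530,177,115.],[437,329,115.]): rows(np.array(P),RV,p,R,v=30)
E
```

```text
[[-0.2 -0.5 -1.3]
 [-0.2 -0.4 -0.8]
 [ 0.2  0.8 -0.2]]
[445.1   3.6 134. ]
6 rows of [2.777, -0.531, -0.412, -0.0003, 0.0873, 0.0002]
7 rows of [2.649, 0.803, -0.426, -0.0002, 0.0748, 0.0001]
11 rows of [2.888, -0.544, -0.592, -0.0001, 0.0476, 0.0001]
```

carry_out --deltas '[[[1.44,-0.27,-0.3,0,0.0238,0],[2.89,-0.54,-0.59,0,0.0476,0],[2.89,-0.54,-0.59,0,0.0476,0],[2.89,-0.54,-0.59,0,0.0476,0],[2.89,-0.54,-0.59,0,0.0476,0],[2.89,-0.54,-0.59,0,0.0476,0],[2.89,-0.54,-0.59,0,0.0476,0],[2.89,-0.54,-0.59,0,0.0476,0],[2.89,-0.54,-0.59,0,0.0476,0],[2.89,-0.54,-0.59,0,0.0476,0],[2.89,-0.54,-0.59,0,0.0476,0],[1.44,-0.27,-0.3,0,0.0238,0],[0,0,0,0,0,0],[0,0,0,0,0,0],[0,0,0,0,0,0],[0,0,0,0,0,0]]]'

```text
time: 12.63
tool_pos: [438.1, 327.1, 107.7]
orientation: [-180.0, 0.1, 80.8]
wrist_force: [0.7, 0.4, -1.0]
gripper_width: 34.8
grip_force: 60.2
```

carry_out --deltas '[[[0,0,1.2,0,0,0],[0,0,1.4,0,0,0],[0,0,1.2,0,0,0],[0,0,0.7,0,0,0],[0,0,0.4,0,0,0],[0,0,0.2,0,0,0],[0,0,0,0,0,0],[0,0,0,0,0,0]]]'

```text
time: 13.3
tool_pos: [437.9, 329.7, 57.6]
orientation: [180.0, -0.1, 80.9]
wrist_force: [0.3, 0.3, -1.2]
gripper_width: 34.9
grip_force: 60.2
```

carry_out --deltas '[[[0,0,0.1,0,0,0],[0,0,0.1,0,0,0],[0,0,0,0,0,0]]]'

```text
time: 13.55
tool_pos: [438.0, 329.4, 55.7]
orientation: [180.0, -0.1, 80.9]
wrist_force: [0.7, 0.2, -0.7]
gripper_width: 34.5
grip_force: 60.2
```

carry_out --deltas '[[[0,0,0.1,0,0,0],[0,0,0.1,0,0,0],[0,0,0.1,0,0,0],[0,0,0,0,0,0]]]'

```text
time: 13.88
tool_pos: [437.7, 329.2, 52.2]
orientation: [-180.0, -0.0, 80.9]
wrist_force: [0.7, 0.3, -1.0]
gripper_width: 35.1
grip_force: 60.2
```

carry_out --deltas '[[[0,0,0.1,0,0,0],[0,0,0,0,0,0]]]'

```text
time: 14.05
tool_pos: [437.7, 329.2, 51.3]
orientation: [-180.0, -0.0, 80.9]
wrist_force: [0.1, -0.3, -0.2]
gripper_width: 35.0
grip_force: 60.2
```

carry_out --deltas '[[[0,0,0.1,0,0,0],[0,0,0,0,0,0]]]'

```text
time: 14.22
tool_pos: [437.9, 329.6, 50.9]
orientation: [180.0, -0.0, 80.9]
wrist_force: [-0.9, -1.0, 3.0]
gripper_width: 34.7
grip_force: 60.6
```

carry_out --deltas '[[[0,0,0.1,0,0,0],[0,0,0,0,0,0]]]'

```text
time: 14.38
tool_pos: [437.9, 329.8, 50.8]
orientation: [180.0, -0.0, 80.9]
wrist_force: [-2.7, -2.4, 8.9]
gripper_width: 34.9
grip_force: 61.3
```

carry_out --deltas '[[[0,0,-0.1,0,0,0],[0,0,0,0,0,0]]]'

```text
time: 14.55
tool_pos: [438.1, 329.7, 50.8]
orientation: [180.0, -0.1, 80.9]
wrist_force: [0.1, 0.1, 3.3]
gripper_width: 34.5
grip_force: 60.5
```

carry_out --deltas '[[[0,0,0,0,0,0],[0,0,0,0,0,0],[0,0,0,0,0,0],[0,0,0,0,0,0]]]' --hand 0.68

```text
time: 14.88
tool_pos: [437.7, 329.1, 50.1]
orientation: [-180.0, -0.0, 80.9]
wrist_force: [-0.2, 0.5, 0.3]
gripper_width: 58.1
grip_force: 0.0
```

carry_out --deltas '[[[0,0,-1,0,0,0],[0,0,-2,0,0,0],[0,0,-3,0,0,0],[0,0,-3,0,0,0],[0,0,-2,0,0,0],[0,0,0,0,0,0],[0,0,0,0,0,0],[0,0,0,0,0,0]]]'

```text
time: 15.55
tool_pos: [437.5, 328.7, 160.2]
orientation: [-180.0, 0.0, 80.9]
wrist_force: [-0.1, 0.8, 0.1]
gripper_width: 58.2
grip_force: 0.0
```

```bash
python3 - <<'E'
from h import *
im=get_image("side");p,R=pose(); print(p)
rows(CAP[0]+[0.5,.7,0]+92*ax,RT,p,R,v=32)
cv2.imwrite("pics/c5.png",cv2.resize(im[130:310,190:350,::-1],None,fx=3.3,fy=3.3,interpolation=2))
E
```

```text
[437.2 328.3 159.5]
12 rows of [-2.454, 1.832, 0.638, -0.0001, -0.0436, 0.0001]
```

View pics/c5.png

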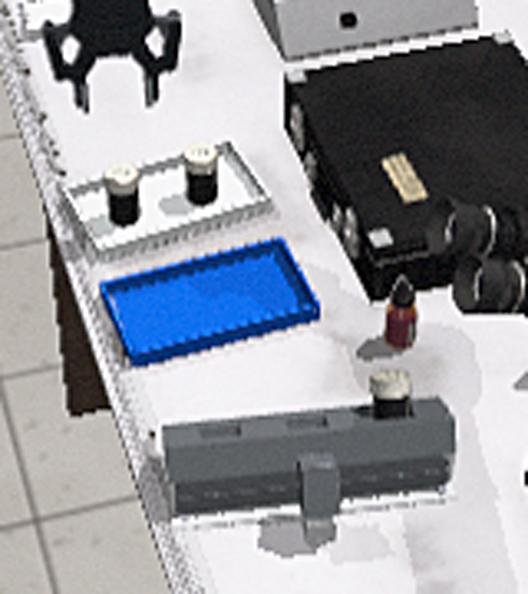

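carry_out --deltas '[[[-1.23,0.92,0.3,0,-0.0218,0],[-2.45,1.83,0.62,0,-0.0436,0],[-2.45,1.83,0.62,0,-0.0436,0],[-2.45,1.83,0.62,0,-0.0436,0],[-2.45,1.83,0.62,0,-0.0436,0],[-2.45,1.83,0.62,0,-0.0436,0],[-2.45,1.83,0.62,0,-0.0436,0],[-2.45,1.83,0.62,0,-0.0436,0],[-2.45,1.83,0.62,0,-0.0436,0],[-2.45,1.83,0.62,0,-0.0436,0],[-2.45,1.83,0.62,0,-0.0436,0],[-2.45,1.83,0.62,0,-0.0436,0],[-1.23,0.92,0.3,0,-0.0218,0],[0,0,0,0,0,0],[0,0,0,0,0,0],[0,0,0,0,0,0]]]'

```text
time: 16.93
tool_pos: [606.1, 0.3, 157.4]
orientation: [-179.9, 29.8, 81.1]
wrist_force: [-0.9, -0.7, -0.3]
gripper_width: 57.8
grip_force: 0.0
```

```bash
python3 - <<'E'
from h import *
get_image("side");p,R=pose(); print(p,Rn.from_matrix(R.T@RT).as_rotvec(),sense()["wrist_force"])
print("to grasp (tool mm)",R.T@(CAP[0]+[0.5,.7,0]-8*ax-p))
E
```

```text
[606.2   0.8 157.7] [ 0. -0.  0.] [-0.9 -0.   0.8]
to grasp (tool mm) [-6.1  0.7 98.7]
```

carry_out --deltas '[[[-0.3,0,2.4,0,0,0],[-0.2,0.1,2.4,0,0,0],[-0.1,0,2.4,0,0,0],[0,0,1.3,0,0,0],[0,0,0.8,0,0,0],[0,0,0.5,0,0,0],[0,0,0,0,0,0],[0,0,0,0,0,0]]]'

```text
time: 17.65
tool_pos: [600.3, -53.9, 77.0]
orientation: [179.9, 29.9, 80.9]
wrist_force: [-0.2, 0.8, 0.1]
gripper_width: 58.4
grip_force: 0.0
```

carry_out --deltas '[[[0,0,0,0,0,0],[0,0,0,0,0,0],[0,0,0,0,0,0],[0,0,0,0,0,0],[0,0,0,0,0,0],[0,0,0,0,0,0],[0,0,0,0,0,0]]]' --hand 0.3 --force 80

```text
time: 18.23
tool_pos: [600.0, -53.5, 77.7]
orientation: [180.0, 29.9, 80.9]
wrist_force: [-2.9, 3.3, 5.2]
gripper_width: 34.4
grip_force: 79.2
```

carry_out --deltas '[[[0,0,-1,0,0,0],[0,0,-1.5,0,0,0],[0,0,-1.5,0,0,0],[0,0,-1.5,0,0,0],[0,0,-1.5,0,0,0],[0,0,0,0,0,0],[0,0,0,0,0,0],[0,0,0,0,0,0],[0,0,0,0,0,0]]]'

```text
time: 18.98
tool_pos: [604.4, -21.8, 136.1]
orientation: [-179.9, 30.0, 80.9]
wrist_force: [-0.3, -0.2, -4.6]
gripper_width: 34.0
grip_force: 80.2
```

```bash
python3 - <<'E'
from h import *
F=[]
for i in range(3): get_image("side"); F.append(sense()["wrist_force"])
print(np.array(F)); p,R=pose(); print(p)
rows(np.array([488,172,115.]),RV,p,R,v=30)
E
```

```text
[[ 0.3 -0.7 -4.1]
 [-0.  -0.5 -3.9]
 [-0.5  0.1 -3.5]]
[604.5 -21.7 136. ]
8 rows of [2.178, -1.823, -0.307, -0.0002, 0.0654, 0.0001]
```

carry_out --deltas '[[[1.09,-0.91,-0.2,0,0.0327,0],[1.63,-1.37,-0.25,0,0.049,0],[2.18,-1.82,-0.31,0,0.0654,0],[2.18,-1.82,-0.31,0,0.0654,0],[2.18,-1.82,-0.31,0,0.0654,0],[2.18,-1.82,-0.31,0,0.0654,0],[2.18,-1.82,-0.31,0,0.0654,0],[1.63,-1.37,-0.25,0,0.049,0],[1.09,-0.91,-0.1,0,0.0327,0],[1.09,-0.91,-0.1,0,0.0327,0],[0,0,0,0,0,0],[0,0,0,0,0,0],[0,0,0,0,0,0],[0,0,0,0,0,0]]]'

```text
time: 20.3
tool_pos: [489.3, 171.6, 110.9]
orientation: [180.0, 0.0, 80.8]
wrist_force: [1.1, -0.4, -3.7]
gripper_width: 34.0
grip_force: 80.1
```

carry_out --deltas '[[[0,0,1.2,0,0,0],[0,0,1.4,0,0,0],[0,0,1.2,0,0,0],[0,0,0.7,0,0,0],[0,0,0.4,0,0,0],[0,0,0.2,0,0,0],[0,0,0,0,0,0],[0,0,0,0,0,0],[0,0,0,0,0,0]]]'

```text
time: 21.05
tool_pos: [489.2, 172.9, 60.5]
orientation: [179.9, -0.1, 80.9]
wrist_force: [-0.6, 0.4, -3.5]
gripper_width: 34.5
grip_force: 80.2
```

carry_out --deltas '[[[0,0,0.1,0,0,0],[0,0,0,0,0,0]]]'

```text
time: 21.22
tool_pos: [489.0, 172.6, 59.4]
orientation: [180.0, -0.1, 80.9]
wrist_force: [0.2, -0.3, -3.2]
gripper_width: 34.4
grip_force: 80.2
```

carry_out --deltas '[[[0,0,0.15,0,0,0],[0,0,0.15,0,0,0],[0,0,0.1,0,0,0],[0,0,0,0,0,0]]]'

```text
time: 21.55
tool_pos: [488.4, 172.4, 54.7]
orientation: [-180.0, -0.0, 80.9]
wrist_force: [-0.2, 0.6, -3.4]
gripper_width: 34.0
grip_force: 80.2
```

carry_out --deltas '[[[0,0,0.1,0,0,0],[0,0,0,0,0,0]]]'

```text
time: 21.72
tool_pos: [488.7, 172.7, 54.3]
orientation: [-180.0, -0.0, 80.9]
wrist_force: [-0.4, -0.4, -0.3]
gripper_width: 34.3
grip_force: 80.6
```

Contact is beginning (the weight is being relieved); a last small step.

carry_out --deltas '[[[0,0,0.1,0,0,0],[0,0,0,0,0,0],[0,0,0,0,0,0]]]'

```text
time: 21.97
tool_pos: [488.7, 172.9, 54.2]
orientation: [180.0, 0.0, 80.9]
wrist_force: [-3.9, -1.6, 6.4]
gripper_width: 33.9
grip_force: 81.4
```

carry_out --deltas '[[[0,0,0,0,0,0],[0,0,0,0,0,0],[0,0,0,0,0,0],[0,0,0,0,0,0],[0,0,0,0,0,0]]]' --hand 0.7

```text
time: 22.38
tool_pos: [489.0, 172.7, 53.1]
orientation: [180.0, -0.1, 80.9]
wrist_force: [0.0, 0.1, 0.9]
gripper_width: 60.1
grip_force: 0.0
```

carry_out --deltas '[[[0,0,-1,0,0,0],[0,0,-2,0,0,0],[0,0,-3,0,0,0],[0,0,-3,0,0,0],[0,0,-3,0,0,0],[0,0,-2,0,0,0],[0,0,0,0,0,0],[0,0,0,0,0,0],[0,0,0,0,0,0]]]'

```text
time: 23.13
tool_pos: [488.1, 172.1, 192.6]
orientation: [-180.0, 0.0, 80.9]
wrist_force: [-0.9, 0.5, 0.2]
gripper_width: 60.1
grip_force: 0.0
```

```bash
python3 - <<'E'
from h import *
im=get_image("side")
cv2.imwrite("pics/c6.png",cv2.resize(im[130:390,190:350,::-1],None,fx=2.3,fy=2.3,interpolation=2))
E
```

```text
(no output)
```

View pics/c6.png

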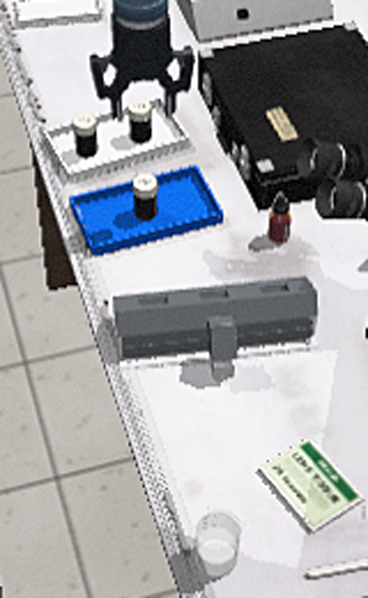

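All three canisters are upright in their trays: the empties in white at (85,135) and (140,122), the full one in blue at (145,195). The bottle and beaker are unmoved.

```bash
python3 -c "
from workcell import *
print(finish_job())"
```

```text
the job is handed in; nothing more can be done
None
```

I handed the job in at about 23 s: the one full canister (canister_0's pocket, about 4 N) stands in the blue tray, the two empty ones stand in the larger white tray, and the bottle and beaker look unmoved in the final side picture.

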